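# Lock the fixture cover and post the status hanger

## Robot

A 6-joint arm with a two-finger parallel gripper is mounted at the origin on a cart in front of the work surface, level with it; the furniture and walls round the work are solid. World frame = base frame: x ahead of the robot, y to its left, z up, the work surface at z = 0. Lengths are in m, angles in rad, forces in N, time in s.
With the tool pointing down it reaches from about 0.275 to 0.75 m from the base axis. Payload 10.2 kg.
Tool frame: the origin (TCP) lies midway between the tips of the shut fingers; the grasp point (between the pads) lies 19 mm behind it (env.hold_point_z is the distance from the TCP to the grasp point, in m); z points along the fingers, y is the line along which they close (so a half turn about z gives the same grasp; the last joint's range is limited). The gripper opens to 85 mm and grips with 20 to 120 N. Pads are 22 mm wide; open, the fingers measure 114 mm over their backs; the gripper's body (76 mm by 85 mm) begins 54 mm behind the grasp point. The pads swing forward as they close: fully open they stand 13 mm farther back than shut.
Start: joints at [-1.571, 0.313, 1.498, -0, 1.331, -0.223], TCP at [0.116, -0.512, 0.231] pointing down, gripper open.
Joint ranges: [-2.94, 2.94], [-0.97, 2.17], [0.19, 2.56], [-1.23, 4.37], [0.02, 3.11], [-2.88, 2.88]. Speed limits (rad/s): [2.39, 2.39, 3.01, 3.14, 3.14, 3.14].

## Interface

Orientations are given as a unit quaternion [x, y, z, w].
In Python, from bench import env, kinematics, monitor, eyes, job gives the robot as it stands. The module is installed in compiled form; this text tells all that it offers. Calls block until the motion is done:
- env.reach(position, orientation): joint-space move of the TCP to a pose.
- env.movel(position, velocity=0.15, frame=None, guard=None): straight line of the TCP; frame=None keeps the orientation; velocity is the mean speed in m/s. With guard (N) it stops when the force on the tool has changed by that much, and returns True; else False.
- env.set_joints(angles): joint-space move.
- env.release() and env.close_gripper(effort=None): open the fingers fully, or close them until they stop; effort is the grip in N (None keeps the last).
- env.hold(seconds).
- kinematics.ik(position, orientation): joint angles nearest the present ones, or None.
- monitor.sense(): the state.
- eyes.grab_frame(name): name is "scene" or "top" or "wrist"; returns a dict with "frame" (384x512x3 uint8, red, green, blue), "mtx" (3x3 intrinsics, pixels), "view" (4x4, takes a point from world to camera coordinates). Camera axes: x right, y down, z forward; pixel columns grow to the right and rows downward; lengths in m; the calibration is good to about 2 mm. A picture is of the moment at which its call begins. There is no depth.
A pose or a line that the arm cannot do raises env.MotionError and nothing moves.
- job.hand_in(): hands the job in; it is judged then, once.
The state is a dict: "clock": time; "joints": joint angles; "qvel": joint speeds; "joint_efforts": joint torques, N m; "position": TCP position; "ee_rot": TCP orientation; "contact_force": force on the tool from outside, world axes, zero at the start; "ft_torque": the same for the moment, N m; "finger_gap": opening from 0.0 (shut) to 1.0 (fully open); "gripper_force": force on a finger pad.
Only numpy, scipy, OpenCV 4.12 (cv2) and the standard library are available. Lean on these libraries where they do the work, as an engineer would, in place of code of your own. Each camera call takes 0.05 s, during which the arm holds its last target. There are 200 camera calls.

## Task

Lock the cover of the test fixture: put every locking pin that stands in the rack down through a slot of the cover, one pin to a slot, and give it a quarter turn so that its foot lies crosswise under the cover and it holds. Then post the status hanger: hook it over the rail near the end away from the tape mark, slide it along the rail, without lifting it off, until it sits midway between the two tape bands, and leave it hanging there. Leave the screwdriver, the tape roll and the profile offcut where they are.

Things in the scene. Friction and masses are not known exactly. Their poses are not given: they have to be found in the camera images.
- pin1: Locking pin (3 or 4 are there; None: absent), 60 mm tall, upright in the rack; lifts straight out. Origin: under its foot; z up, x along foot and grip bar. Steel foot 44x9x8 mm (x,y,z); stem 8.4 mm thick; flange 32 mm across, z 20 to 26 mm, rests on rack or cover; thin neck; black grip bar 50 mm (x) by 12 mm (y), z 38 to 60 mm, gripped across the 12 mm. About 0.12 kg.
- pin2: Locking pin (3 or 4 are there; None: absent), 60 mm tall, upright in the rack; lifts straight out. Origin: under its foot; z up, x along foot and grip bar. Steel foot 44x9x8 mm (x,y,z); stem 8.4 mm thick; flange 32 mm across, z 20 to 26 mm, rests on rack or cover; thin neck; black grip bar 50 mm (x) by 12 mm (y), z 38 to 60 mm, gripped across the 12 mm. About 0.12 kg.
- pin3: Locking pin (3 or 4 are there; None: absent), 60 mm tall, upright in the rack; lifts straight out. Origin: under its foot; z up, x along foot and grip bar. Steel foot 44x9x8 mm (x,y,z); stem 8.4 mm thick; flange 32 mm across, z 20 to 26 mm, rests on rack or cover; thin neck; black grip bar 50 mm (x) by 12 mm (y), z 38 to 60 mm, gripped across the 12 mm. About 0.12 kg.
- pin4: Locking pin (3 or 4 are there; None: absent), 60 mm tall, upright in the rack; lifts straight out. Origin: under its foot; z up, x along foot and grip bar. Steel foot 44x9x8 mm (x,y,z); stem 8.4 mm thick; flange 32 mm across, z 20 to 26 mm, rests on rack or cover; thin neck; black grip bar 50 mm (x) by 12 mm (y), z 38 to 60 mm, gripped across the 12 mm. About 0.12 kg.
- rack: Fixed low grey rack with dark sides, 140 mm (x) by 150 mm (y), top face at 45 mm, hollow, with four slots 15 mm (x) by 50 mm (y) centred at x = +-35 mm, y = +-35 mm, long in y, where the pins stand. Origin: centre of its underside.
- fixture: Fixed test fixture 100 mm (x) by 258 mm (y): grey hollow base with an aluminium cover plate 8 mm thick, top face 45 mm above the worktop. Four slots in a row along y, 62 mm apart. Origin: centre of its underside.
- slot1 (a point): Centre of a slot of the cover, level with its top face; axes as the fixture's. 13 mm wide (x), 48 mm long (y), through the 8 mm plate; 37 mm hollow below, room for the foot to turn either way. Seated, a pin's flange rests on the cover, its origin 20 mm below this point, and the foot is clear under the plate by 4 mm. Locked: pin's x across the slot.
- slot2 (a point): Centre of a slot of the cover, level with its top face; axes as the fixture's. 13 mm wide (x), 48 mm long (y), through the 8 mm plate; 37 mm hollow below, room for the foot to turn either way. Seated, a pin's flange rests on the cover, its origin 20 mm below this point, and the foot is clear under the plate by 4 mm. Locked: pin's x across the slot.
- slot3 (a point): Centre of a slot of the cover, level with its top face; axes as the fixture's. 13 mm wide (x), 48 mm long (y), through the 8 mm plate; 37 mm hollow below, room for the foot to turn either way. Seated, a pin's flange rests on the cover, its origin 20 mm below this point, and the foot is clear under the plate by 4 mm. Locked: pin's x across the slot.
- slot4 (a point): Centre of a slot of the cover, level with its top face; axes as the fixture's. 13 mm wide (x), 48 mm long (y), through the 8 mm plate; 37 mm hollow below, room for the foot to turn either way. Seated, a pin's flange rests on the cover, its origin 20 mm below this point, and the foot is clear under the plate by 4 mm. Locked: pin's x across the slot.
- rail_stand: Fixed stand: steel rail 12 mm thick along the stand's y, its axis 150 mm above the worktop, on posts (14x12 mm, tops at 154 mm, feet 70x16x8 mm) at y = -100 and +100 mm. Origin: worktop level under the middle of the rail. Front is -x.
- rail_top (a point): Top line of the rail at its middle, 156 mm above the worktop; axes as the stand's, y along the rail. The hanger goes on near the -y end (crook at y = -85 to -25 mm here).
- mark: The mark: two bands of black tape 8 mm wide round the rail, centres 40 mm apart. Origin: on the rail's axis midway between the bands, where the hanger belongs; 15 to 50 mm to the +y side of the rail's middle. Axes as the stand's.
- hanger: Status hanger, 192 mm tall, 0.3 to 0.5 kg, standing on a steel block 64x64x34 mm in front of the fixture. Origin: under it; z up. A leg (x -20 to -12 mm, 24 mm wide, white card on its front) rises to a crook that opens to +x. Hung, its origin is 18 mm above the worktop and it hangs plumb, free to slide.
- crook (a point): Underside middle of the hanger's crook, where the rail sits; axes as the hanger's, 138 mm above its origin. Crook plate 40 mm (x) by 24 mm (y), 8 mm thick; its lip (x +12 to +20 mm) reaches 20 mm below this point. The rail enters from +x between lip and block (84 mm gap), then sits between leg and lip (24 mm apart).
- tab (a point): Middle of the hanger's black grip tab, 169 mm above its origin; axes as the hanger's. Tab 40 mm (x) by 12 mm (y) by 46 mm high, standing on the crook plate; gripped from above across its 12 mm.
- screwdriver: Red-handled screwdriver, 18x160x20 mm, lying behind the fixture, to the right. Bystander: leave alone.
- tape: Yellow tape roll, 76 mm across, 19 mm high, lying behind the fixture. Bystander: leave alone.
- offcut: Aluminium profile offcut, 30x30x62 mm, standing at the right. Bystander: leave alone.

How it is judged:
By the outcome, as a careful person would: the job done as asked, in the order asked, and still so for the second after the job is handed in, with the robot touching nothing.
Of pin1, pin2, pin3, pin4 only 3 to 4 are there at a start; the rules pass over those that are not, and their reading is None.
At some moment in a run one of hanger may be knocked a few centimetres aside while the robot is not near it.
It also fails if it takes over 210 s, if anything falls off the work surface, if the arm or the gripper's body presses on something with over 40 N, if the wrist force passes 120 N, or if a joint passes its speed limit or range.

## Working session

There is one attempt and no reset: what is moved stays moved. The work goes in short steps, each a Python script; the robot and the scene stay as the last script left them, time stands still between calls to the robot, and variables do not carry over. Pictures are saved under pics/ and viewed, at most 15 in all, crops included, and the job is handed in when it is done.

```bash
mkdir -p pics; cat > h.py <<'E'
from bench import env, kinematics, monitor, eyes, job
import numpy as np, cv2
from scipy.spatial.transform import Rotation as R
def snap(cam,name,crop=None,scale=1):
    d=eyes.grab_frame(cam); f=d["frame"][:,:,::-1]
    np.savez("pics/"+name+".npz",K=d["mtx"],V=d["view"],f=d["frame"])
    if crop: f=f[crop[1]:crop[3],crop[0]:crop[2]]
    if scale!=1: f=cv2.resize(f,None,fx=scale,fy=scale,interpolation=cv2.INTER_CUBIC)
    cv2.imwrite("pics/"+name+".png",f); return d
def ray(K,V,uv,z):
    d=V[:3,:3].T@np.linalg.inv(K)@np.array([uv[0],uv[1],1.]); c=-V[:3,:3].T@V[:3,3]
    return c+d*(z-c[2])/d[2]
def proj(K,V,p):
    q=K@(V[:3,:3]@np.asarray(p,float)+V[:3,3]); return q[:2]/q[2]
def down(yaw): # tool z down, tool y axis at angle: tool x along yaw
    return (R.from_euler('z',yaw)*R.from_euler('x',np.pi)).as_quat()
E
python3 - <<'E'
from h import *
for c in("top","scene","wrist"):
    d=snap(c,c+"0",scale=1.5); V=d["view"]; print(c,d["mtx"].round(1).tolist(),(-V[:3,:3].T@V[:3,3]).round(3),V[:3,:3].round(2).tolist())
s=monitor.sense(); print(s["clock"],s["ee_rot"],env.hold_point_z)
E
```

```text
top [[358.4, 0.0, 261.7], [0.0, 358.4, 189.7], [0.0, 0.0, 1.0]] [ 0.524 -0.122  0.955] [[-0.0, -1.0, -0.05], [-0.99, 0.01, -0.11], [0.11, 0.05, -0.99]]
scene [[403.8, 0.0, 254.2], [0.0, 403.8, 186.2], [0.0, 0.0, 1.0]] [-0.139  0.318  0.816] [[-0.5, -0.87, 0.0], [-0.56, 0.32, -0.77], [0.66, -0.38, -0.64]]
wrist [[316.9, 0.0, 254.0], [0.0, 316.9, 187.3], [0.0, 0.0, 1.0]] [ 0.185 -0.497  0.373] [[0.22, -0.98, -0.0], [-0.94, -0.21, 0.28], [-0.27, -0.06, -0.96]]
0.15 [ 9.93800615e-01  1.11175910e-01  6.82556829e-05 -4.99638720e-04] 0.0187
```

View pics/top0.png

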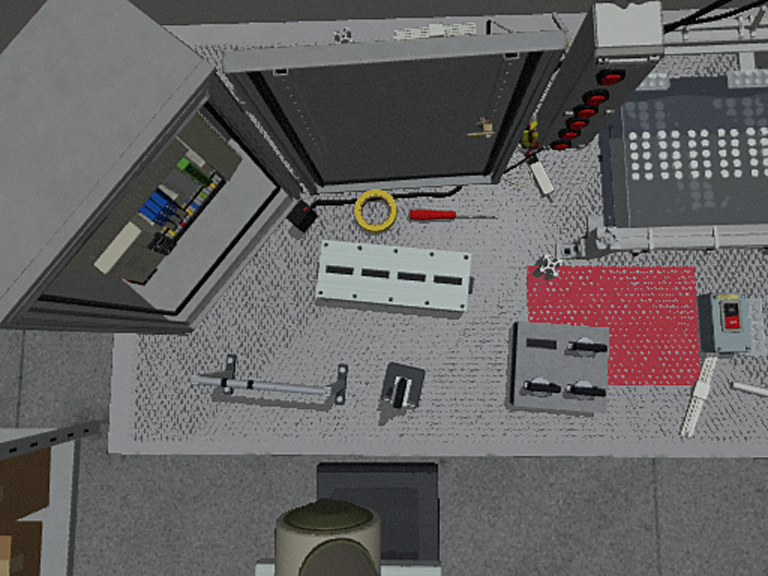

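View pics/scene0.png

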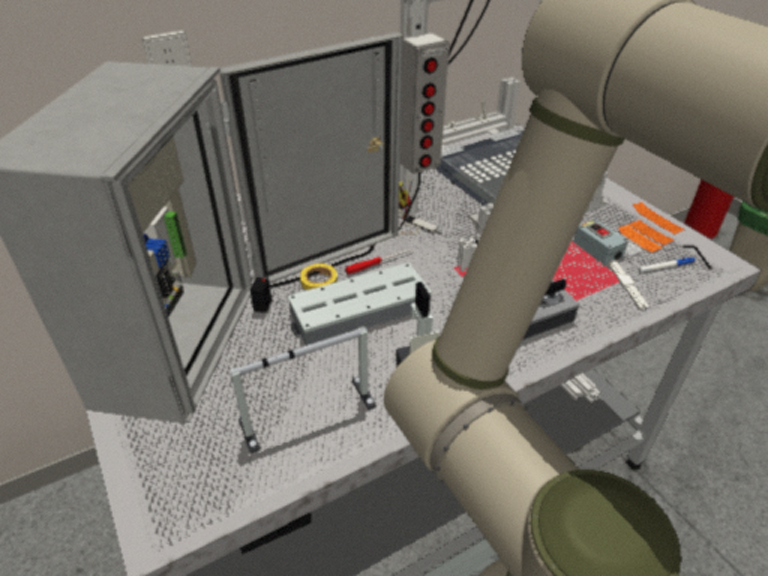

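The top view shows three pins in the rack (grips near (587,347), (541,386), (585,390), with the slot at (541,344) empty). The fixture slots are at (340,270) to (447,282), the rail runs from (193,379) to (345,393) with bands near (225,383) and (250,386), and the hanger is at (402,390).

```bash
cat >> h.py <<'E'
def camto(xy,h,yaw):
    """place wrist camera so that its optical axis hits xy at z=.05, TCP height h, tool x at yaw"""
    s=monitor.sense(); d=np.load("pics/wrist0.npz"); V=d["V"]
    # camera in tool frame from start picture
    T0=R.from_quat([9.93800615e-01,1.11175910e-01,6.82556829e-05,-4.99638720e-04]); p0=np.array([0.116,-0.512,0.231])
    c=T0.inv().apply(-V[:3,:3].T@V[:3,3]-p0); a=T0.inv().apply(V[2,:3])
    Q=R.from_quat(down(yaw)); c=Q.apply(c); a=Q.apply(a)
    off=c+a*((.05-(h+c[2]))/a[2])
    p=np.array([xy[0]-off[0],xy[1]-off[1],h]); return p,down(yaw)
E
python3 - <<'E'
from h import *
d=np.load("pics/top0.npz");K,V=d["K"],d["V"]
P={}
for n,uv,z in[("fa",(340,270),.045),("fb",(376,274),.045),("fc",(411,277),.045),("fd",(447,282),.045),("p1",(587,347),.085),("p2",(541,386),.085),("p3",(585,390),.085),("rack empty",(541,344),.045),("rail+",(193,379),.15),("rail-",(345,393),.15),("band",(225,383),.15),("band2",(250,386),.15),("hang",(402,390),.192)]:
    P[n]=ray(K,V,np.array(uv)/1.5,z)[:2]; print(n,P[n].round(3))
for n,xy,yaw in(("rack",(P["p1"]+P["p2"])/2,-.0),("fix",(P["fb"]+P["fc"])/2,0)):
  for yaw in(0,1.57,-1.57,3.14):
    p,q=camto(xy,.2,yaw);print(n,yaw,p.round(3),kinematics.ik(p,q) is not None)
E
```

```text
fa [0.648 0.01 ]
fb [ 0.641 -0.052]
fc [ 0.635 -0.112]
fd [ 0.626 -0.173]
p1 [ 0.516 -0.39 ]
p2 [ 0.455 -0.316]
p3 [ 0.449 -0.384]
rack empty [ 0.521 -0.327]
rail+ [0.471 0.216]
rail- [ 0.45  -0.014]
band [0.465 0.167]
band2 [0.46  0.129]
hang [ 0.458 -0.1  ]
rack 0 [ 0.498 -0.353  0.2  ] True
rack 1.57 [ 0.485 -0.34   0.2  ] True
rack -1.57 [ 0.486 -0.366  0.2  ] True
rack 3.14 [ 0.473 -0.353  0.2  ] True
fix 0 [ 0.651 -0.082  0.2  ] True
fix 1.57 [ 0.638 -0.069  0.2  ] True
fix -1.57 [ 0.638 -0.095  0.2  ] True
fix 3.14 [ 0.625 -0.082  0.2  ] True
```

```bash
python3 - <<'E'
from h import *
p,q=camto((.485,-.353),.2,0); env.reach(p,q); snap("wrist","rack",scale=1.5)
p,q=camto((.638,-.082),.22,0); env.reach(p,q); snap("wrist","fix",scale=1.5)
s=monitor.sense();print(s["clock"],s["joints"])
E
```

```text
2.9833 [-3.03023434e-01  6.33887625e-01  1.04008043e+00 -2.65795747e-04
  1.46782538e+00  1.26974916e+00]
```

View pics/rack.png

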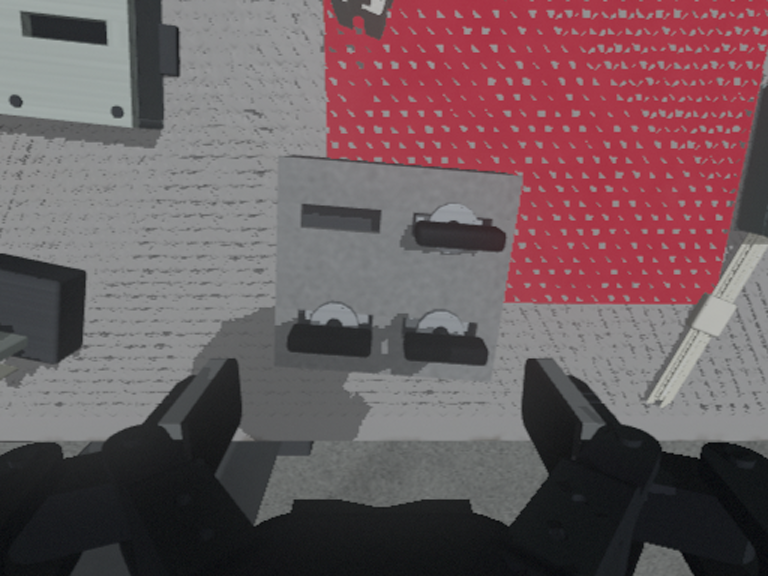

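View pics/fix.png

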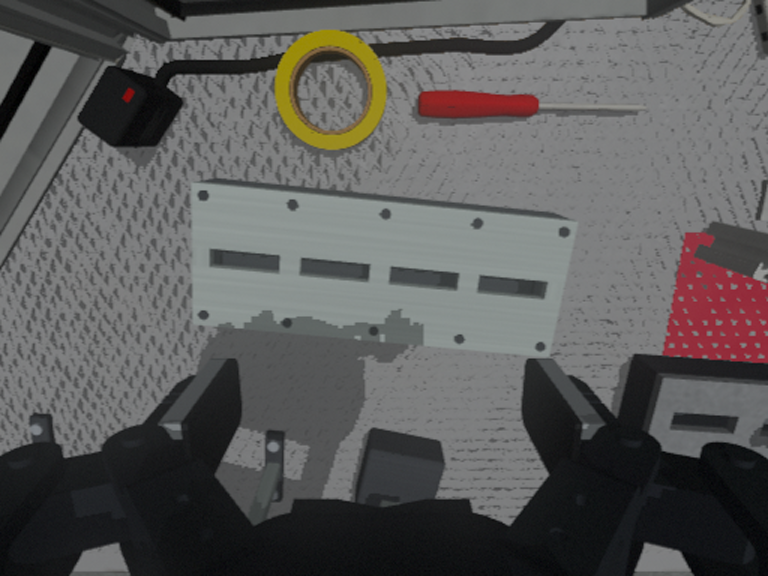

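The rack view confirms three pins, with grip bars near (460,235), (330,338) and (445,347), and the upper-left rack slot empty. The fixture view shows the four slots at (244,261), (335,269), (424,278) and (512,287). Next I fit both models to these pictures.

```bash
cat > fit.py <<'E'
from h import *
from scipy.optimize import minimize
def hullmask(K,V,pts,sh,S=4):
    m=np.zeros((sh[0]*S,sh[1]*S),np.uint8)
    for P in pts:
        u=np.array([proj(K,V,p) for p in P]); u=(u+.5)*S-.5
        cv2.fillConvexPoly(m,cv2.convexHull(np.round(u).astype(np.int32)),1)
    return m
def fit(K,V,mask,model,x0,S=4):
    M=cv2.resize(mask.astype(np.uint8),None,fx=S,fy=S,interpolation=cv2.INTER_NEAREST)
    def c(x):
        r=R.from_euler('z',x[2])
        m=hullmask(K,V,[r.apply(P)+[x[0],x[1],0] for P in model],mask.shape,S)
        return -(m&M).sum()/(m|M).sum()
    r=minimize(c,x0,method="Nelder-Mead",options=dict(initial_simplex=np.array([x0]+[np.array(x0)+e for e in(np.diag([.005,.005,.05]))]),xatol=1e-5,fatol=1e-5))
    return r.x,-r.fun
def box(cx,cy,lx,ly,z0,z1): return np.array([[cx+a*lx/2,cy+b*ly/2,z] for a in(-1,1) for b in(-1,1) for z in(z0,z1)])
E
python3 - <<'E'
from fit import *
d=np.load("pics/rack.npz");K,V,f=d["K"],d["V"],d["f"].astype(int)
g=f.max(2)
for n,c,x0 in(("p1",(306,157),(.516,-.39,1.57)),("p2",(220,226),(.455,-.316,1.57)),("p3",(297,232),(.449,-.384,1.57))):
    m=np.zeros(g.shape,bool); m[c[1]-16:c[1]+16,c[0]-36:c[0]+36]=True
    m&=g<45
    n_,lab,st,_=cv2.connectedComponentsWithStats(m.astype(np.uint8)); k=1+st[1:,4].argmax(); m=lab==k
    print(n,st[k],*fit(K,V,m,[box(0,0,.05,.012,.063,.085)],x0))
m=(abs(f[:,:,0]-f[:,:,2])<20)&(g>85)
cs=np.array([(279,156),(522,175),(490,381),(275,366)])/1.5
P=np.array([ray(K,V,u,.045)[:2] for u in cs]); print("rack c",P.mean(0),[np.linalg.norm(P[i]-P[i-1]).round(4) for i in range(4)],np.arctan2(*(P[1]-P[0])[::-1]),np.arctan2(*(P[2]-P[3])[::-1]))
d=np.load("pics/fix.npz");K,V,f=d["K"],d["V"],d["f"].astype(int)
g=f.max(2); sl=[box(0,y,.013,.048,.045,.045) for y in(-.093,-.031,.031,.093)]
m=np.zeros(g.shape,bool)
for u,v in((244,261),(335,269),(424,278),(512,287)):
    u=int(u/1.5);v=int(v/1.5); a=np.zeros_like(m);a[v-9:v+10,u-27:u+28]=True; a&=g<130
    n_,lab,st,cc=cv2.connectedComponentsWithStats(a.astype(np.uint8)); k=1+st[1:,4].argmax(); m|=lab==k; print(st[k],ray(K,V,cc[k],.045))
x,q=fit(K,V,m,sl,(.638,-.082,-.11)); print("fix",x,q)
mm=hullmask(K,V,[R.from_euler('z',x[2]).apply(P)+[x[0],x[1],0] for P in sl+[box(0,0,.1,.258,.045,.045)]],m.shape)
im=cv2.resize(d["f"][:,:,::-1],None,fx=4,fy=4,interpolation=cv2.INTER_CUBIC)
ct,_=cv2.findContours(mm,cv2.RETR_LIST,cv2.CHAIN_APPROX_NONE); 
for P in sl:
  cc,_=cv2.findContours(hullmask(K,V,[R.from_euler('z',x[2]).apply(P)+[x[0],x[1],0]],m.shape),cv2.RETR_LIST,cv2.CHAIN_APPROX_NONE); ct=list(ct)+list(cc)
cv2.drawContours(im,ct,-1,(0,0,255),1)
cv2.imwrite("pics/fixov.png",cv2.resize(im[460:980,480:1560],(800,385)))
E
```

```text
Traceback (most recent call last):
ValueError: attempt to get argmax of an empty sequence
```

```bash
python3 - <<'E'
from fit import *
f=np.load("pics/rack.npz")["f"].max(2); print(f.shape,f.dtype,f[140:175:2,306]); print(f[210:242:2,220])
f=np.load("pics/fix.npz")["f"].max(2); print(f[162:188,162],f[174,130:195:2])
E
```

```text
(384, 512) uint8 [159 155 156 156 128  50  49  53  56  53  52  51  49  92  90 126 128 128]
[150 120  53  55  40  43  40  41  41  42  41  43  41  58  86  88]
[149 147 145 146 147 141  69  60  62  72  72  73  73  71  70  75  90 104
 139 150 152 152 151 149 147 147] [144 149 147 144 145  85  67  60  58  64  72  71  72  73  73  71  73  73
  73  73  73  72  73  72  74  73  73  74 121 146 146 146 145]
```

```bash
cat > m.py <<'E'
from fit import *
d=np.load("pics/rack.npz");K,V,f=d["K"],d["V"],d["f"].astype(int)
g=f.max(2)
im=cv2.resize(d["f"][:,:,::-1],None,fx=4,fy=4,interpolation=cv2.INTER_CUBIC)
for n,c,x0 in(("p1",(306,157),(.516,-.39,1.5)),("p2",(220,226),(.455,-.316,1.5)),("p3",(297,232),(.449,-.384,1.5))):
    m=np.zeros(g.shape,bool); m[c[1]-16:c[1]+16,c[0]-36:c[0]+36]=True
    m=cv2.morphologyEx((m&(g<66)).astype(np.uint8),cv2.MORPH_OPEN,np.ones((11,7)))
    n_,lab,st,_=cv2.connectedComponentsWithStats(m); k=1+st[1:,4].argmax(); m=lab==k
    B=[box(0,0,.05,.012,.063,.085)]
    x,q=fit(K,V,m,B,x0); print(n,st[k],x,q)
    ct,_=cv2.findContours(hullmask(K,V,[R.from_euler('z',x[2]).apply(B[0])+[x[0],x[1],0]],m.shape),cv2.RETR_LIST,cv2.CHAIN_APPROX_NONE)
    cv2.drawContours(im,ct,-1,(0,0,255),1)
ia=im[400:1040,700:1420]
cs=np.array([(279,156),(522,175),(490,381),(275,366)])/1.5
P=np.array([ray(K,V,u,.045)[:2] for u in cs]); print("rack c",P.mean(0),[np.linalg.norm(P[i]-P[i-1]).round(4) for i in range(4)],np.arctan2(*(P[1]-P[0])[::-1]),np.arctan2(*(P[2]-P[3])[::-1]))
d=np.load("pics/fix.npz");K,V,f=d["K"],d["V"],d["f"].astype(int)
g=f.max(2); sl=[box(0,y,.013,.048,.045,.045) for y in(-.093,-.031,.031,.093)]
m=np.zeros(g.shape,bool)
for u,v in((244,261),(335,269),(424,278),(512,287)):
    u=int(u/1.5);v=int(v/1.5); a=np.zeros_like(m);a[v-9:v+10,u-27:u+28]=True; a&=g<118
    n_,lab,st,cc=cv2.connectedComponentsWithStats(a.astype(np.uint8)); k=1+st[1:,4].argmax(); m|=lab==k; print(st[k],ray(K,V,cc[k],.045))
x,q=fit(K,V,m,sl,(.638,-.082,-.11)); print("fix",x,q)
im=cv2.resize(d["f"][:,:,::-1],None,fx=4,fy=4,interpolation=cv2.INTER_CUBIC)
for P in sl+[box(0,0,.1,.258,.045,.045)]:
  cc,_=cv2.findContours(hullmask(K,V,[R.from_euler('z',x[2]).apply(P)+[x[0],x[1],0]],m.shape),cv2.RETR_LIST,cv2.CHAIN_APPROX_NONE)
  cv2.drawContours(im,cc,-1,(0,0,255),1)
ib=im[460:980,480:1560]
o=np.zeros((600,800,3),np.uint8); o[:330,:685]=cv2.resize(ib,(685,330),interpolation=cv2.INTER_AREA); o[330:,:304]=cv2.resize(ia,(304,270),interpolation=cv2.INTER_AREA)
cv2.imwrite("pics/ov.png",o)
E
python3 m.py
```

```text
p1 [277 148  58  19 948] [ 0.49933333 -0.37333333  1.53333333] -0.0
p2 [ 192  214   56   24 1125] [ 0.48666667 -0.30266667  1.3       ] -0.0
p3 [ 269  219   55   24 1060] [ 0.48190123 -0.36498765  1.33703704] -0.0
rack c [ 0.48621021 -0.36066116] [np.float64(0.14), np.float64(0.1486), np.float64(0.1401), np.float64(0.1489)] -1.6474430370836264 -1.647969826267263
[140 166  47  16 560] [0.65108313 0.01061853 0.045     ]
[200 172  47  16 559] [ 0.64475861 -0.05119156  0.045     ]
[259 178  47  16 549] [ 0.63841064 -0.11276414  0.045     ]
[318 183  47  17 547] [ 0.63216509 -0.17444945  0.045     ]
fix [ 0.62133333 -0.06533333 -0.09333333] -0.0fit.py:14: RuntimeWarning: overflow encountered in scalar negative
  return -(m&M).sum()/(m|M).sum()
```

View pics/ov.png

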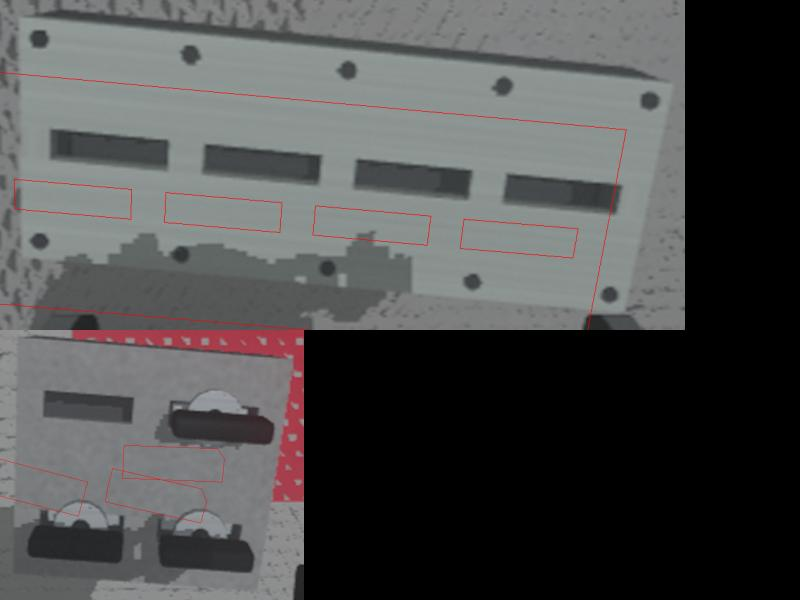

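The overlay outlines sit about 15 mm off the slots and bars because the fit failed on an unsigned overflow in the cost. The masks themselves look right: the slot centroids come out 62 mm apart. I'll fix the sign and refit.

```bash
sed -i 's/return -(m&M).sum()/return -float((m\&M).sum())/' fit.py; python3 m.py
```

```text
p1 [277 148  58  19 948] [ 0.51890414 -0.39616241  1.48022431] 0.8357772877618522
p2 [ 192  214   56   24 1125] [ 0.45522522 -0.32321191  1.51628911] 0.8913981732409917
p3 [ 269  219   55   24 1060] [ 0.45030541 -0.39113587  1.4979436 ] 0.8439288942452546
rack c [ 0.48621021 -0.36066116] [np.float64(0.14), np.float64(0.1486), np.float64(0.1401), np.float64(0.1489)] -1.6474430370836264 -1.647969826267263
[140 166  47  16 560] [0.65108313 0.01061853 0.045     ]
[200 172  47  16 559] [ 0.64475861 -0.05119156  0.045     ]
[259 178  47  16 549] [ 0.63841064 -0.11276414  0.045     ]
[318 183  47  17 547] [ 0.63216509 -0.17444945  0.045     ]
fix [ 0.64151375 -0.08194481 -0.101521  ] 0.9450394893432869
```

View pics/ov.png

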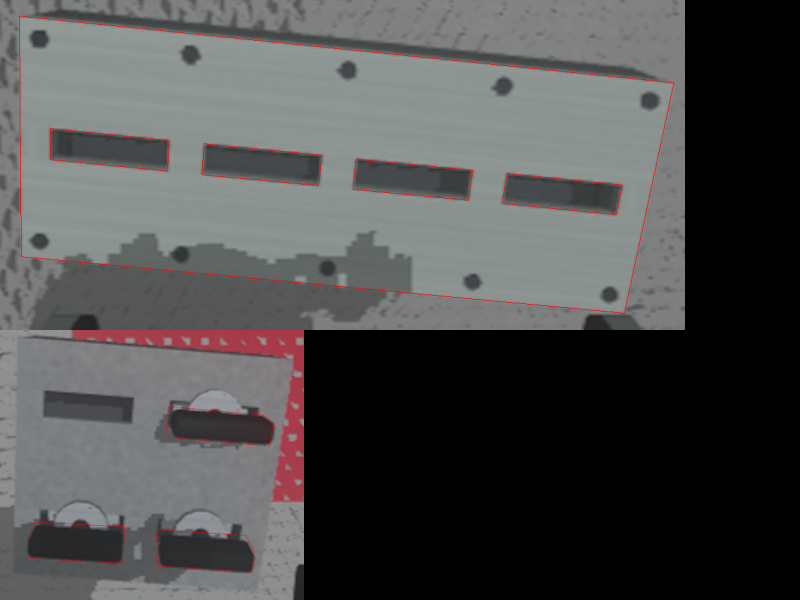

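The outlines now match the slots and the bars. Fixture at (0.6415, -0.0819), yaw -0.1015. Next I'll place the first pin.

```bash
cat > pin.py <<'E'
from h import *
FX=np.array([.64151,-.08194]);FY=-.1015
ux=np.array([np.cos(FY),np.sin(FY)]);uy=np.array([-np.sin(FY),np.cos(FY)])
def S():return monitor.sense()
def pick(xy,yaw=1.494):
    q=down(yaw); env.reach([*xy,.15],q); env.movel([*xy,.058],.12)
    env.close_gripper(60); s=S(); print("grip",s["finger_gap"],s["gripper_force"])
    env.movel([*xy,.15],.15); s=S(); print("lift gap",s["finger_gap"],s["contact_force"].round(2) if hasattr(s["contact_force"],'round') else s["contact_force"])
def insert(sy,off=(0,0)):
    q=down(FY+np.pi/2)
    c=FX+sy*uy
    env.reach([*c,.15],q)
    for dx,dy in [(0,0),(.002,0),(-.002,0),(0,.0025),(0,-.0025),(.002,.0025),(-.002,.0025),(.002,-.0025),(-.002,-.0025),(.0035,0),(-.0035,0)]:
        dx+=off[0];dy+=off[1]
        p=c+dx*ux+dy*uy
        env.movel([*p,.084],.12); hit=env.movel([*p,.0585],.04,guard=8)
        s=S(); z=s["position"][2]; print("try",dx,dy,hit,round(z,4),np.round(s["contact_force"],1))
        if z<.0635: return p
    return None
def lock(p,slide=0):
    s=S(); j=np.array(s["joints"]); 
    if s["position"][2]<.058: env.movel([*p,.0585],.03)
    for k in range(3):
        j[5]+=np.pi/6; env.set_joints(j)
    print("turned",np.round(S()["contact_force"],1),np.round(S()["ft_torque"],2))
    if slide: p=p+slide*uy; env.movel([*p,S()["position"][2]],.02)
    env.release(); env.movel([*p,.16],.12); print("clock",S()["clock"])
E
python3 - <<'E'
from pin import *
pick((.5187,-.3965)); p=insert(.093); print(p,S()["clock"])
if p is not None: lock(p,.003); print(p)
snap("wrist","after1",scale=1.2)
E
```

```text
grip 0.13117121159377146 62.54348158836365
lift gap 0.1289908389088962 [-0.29 -0.16 -0.97]
try 0 0 True 0.0581 [-1.1  0.1  5.6]
[0.6509333  0.01058136] 10.0083
turned [0.1 1.  1. ] [ 0.04 -0.07  0.02]
clock 13.7167
[0.6509333  0.01058136]
```

View pics/after1.png

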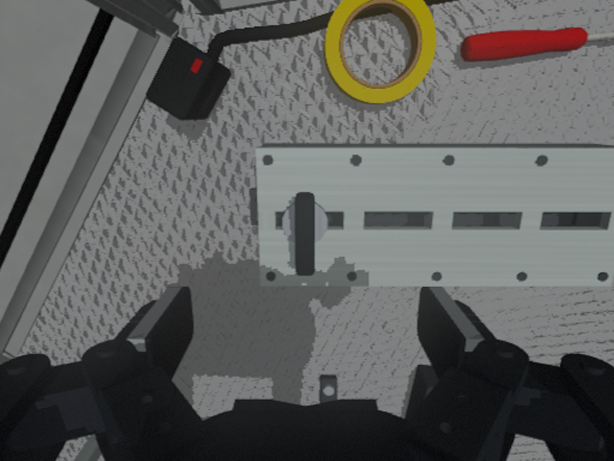

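Pin 1 is seated in the end slot with its bar crosswise at (305,233). I'll place the other two the same way.

```bash
python3 - <<'E'
from pin import *
for xy,sy,sl in(((.4499,-.3917),.031,-.002),((.4547,-.3232),-.093,0)):
    pick(xy); p=insert(sy); print(p)
    if p is None: break
    lock(p,sl)
env.reach([.56,-.26,.3],down(0))
for c in("top","scene"): snap(c,c+"1")
f=lambda n:cv2.imread(f"pics/{n}1.png")
t=cv2.resize(f("top")[130:310,100:440],(800,424),interpolation=cv2.INTER_CUBIC); cv2.imwrite("pics/t1.png",t)
s=cv2.resize(f("scene"),(768,576),interpolation=cv2.INTER_CUBIC); cv2.imwrite("pics/s1.png",s)
print(S()["clock"])
E
```

```text
grip 0.12549658673775735 62.31159567832947
lift gap 0.12621617390444922 [ 0.13 -0.87 -1.19]
try 0 0 True 0.0581 [-0.9  1.2  4.2]
[ 0.6446511  -0.05109955]
turned [0.9 0.7 1. ] [-0.03 -0.08  0.  ]
clock 24.5917
grip 0.12501654144810653 62.48953342437744
lift gap 0.12697391636050867 [ 0.    0.93 -1.27]
try 0 0 True 0.0581 [-0.6  0.8  4.6]
[ 0.6320867  -0.17446136]
turned [ 0.1 -0.7  1.6] [ 0.03 -0.08  0.01]
clock 34.475
35.325
```

View pics/t1.png

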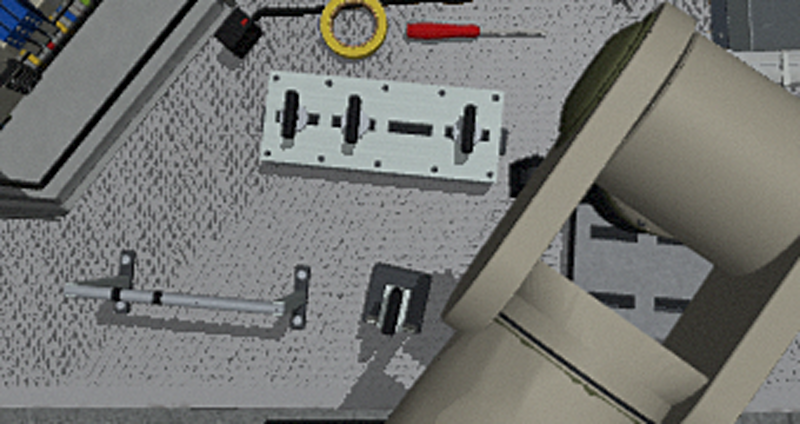

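View pics/s1.png

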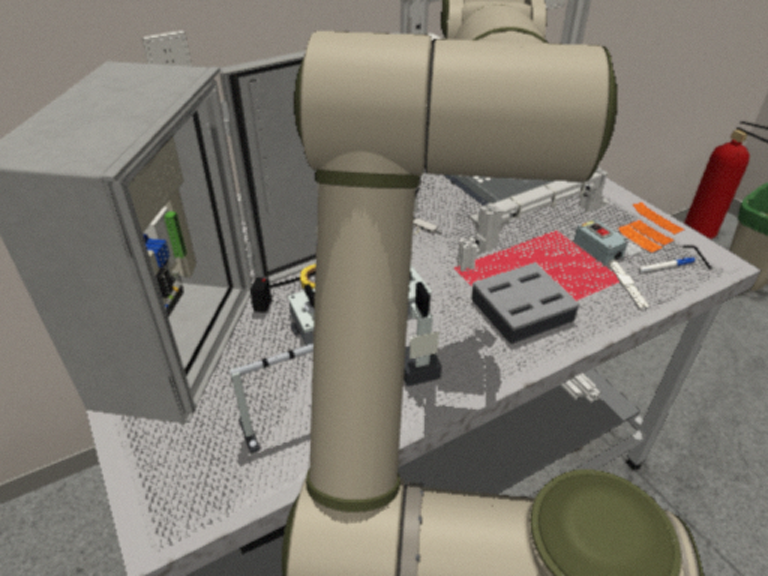

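Three pins are locked crosswise, one per slot; the third slot from the left stays empty. In the top crop the rail runs (65,290) to (285,310) with bands near (116,295) and (157,298), and the hanger tab is at (394,310). Next come close-ups of the hanger and rail.

```bash
python3 - <<'E'
from pin import *
p,q=camto((.48,-.1),.30,0); p[0]-=.03;env.reach(p,q); snap("wrist","hang",scale=1.5)
p,q=camto((.47,.1),.34,0); p[0]-=.03;env.reach(p,q); snap("wrist","rail",scale=1.5)
print(S()["clock"])
E
```

```text
36.9917
```

View pics/hang.png

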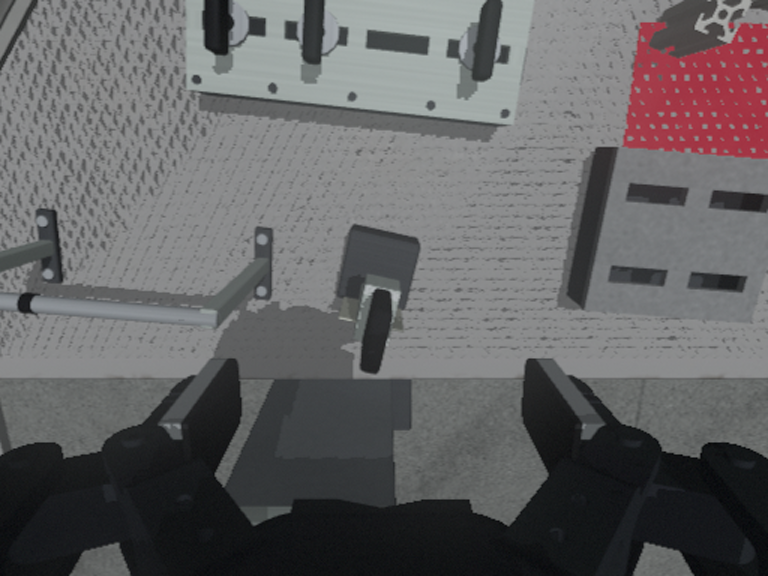

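View pics/rail.png

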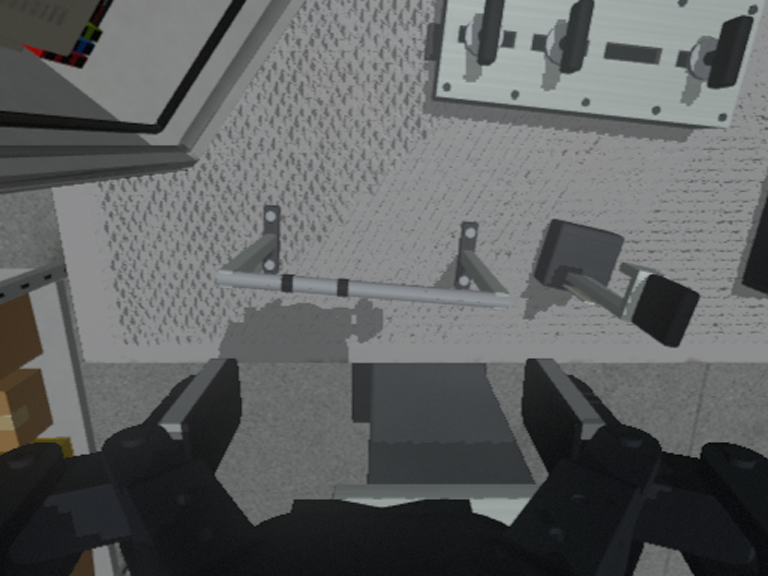

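The hanger picture shows the tab at (376,332) and its block at (380,262). The rail picture shows the rail from (218,278) to (507,301), with bands at (288,283) and (343,288) and post feet at (271,240) and (468,258).

```bash
cat > m2.py <<'E'
from fit import *
ims=[]
for n,c,w in(("hang",(251,221),(22,34)),("rail",(444,205),(28,32))):
    d=np.load(f"pics/{n}.npz");K,V,f=d["K"],d["V"],d["f"].astype(int); g=f.max(2)
    m=np.zeros(g.shape,bool); m[c[1]-w[1]:c[1]+w[1],c[0]-w[0]:c[0]+w[0]]=True
    m=cv2.morphologyEx((m&(g<58)).astype(np.uint8),cv2.MORPH_OPEN,np.ones((5,5)))
    n_,lab,st,_=cv2.connectedComponentsWithStats(m); k=1+st[1:,4].argmax(); m=lab==k
    B=box(0,0,.04,.012,.146,.192); x,q=fit(K,V,m,[B],(.448,-.1,-.1)); print(n,st[k],x,q)
    im=cv2.resize(d["f"][:,:,::-1],None,fx=4,fy=4,interpolation=cv2.INTER_CUBIC)
    for P in(B,box(0,0,.064,.064,0,.034)):
        ct,_=cv2.findContours(hullmask(K,V,[R.from_euler('z',x[2]).apply(P)+[x[0],x[1],0]],m.shape),cv2.RETR_LIST,cv2.CHAIN_APPROX_NONE); cv2.drawContours(im,ct,-1,(0,0,255),1)
    u,v=c; ims.append(cv2.resize(im[(v-85)*4:(v+45)*4,(u-95)*4:(u+55)*4],(400,347),interpolation=cv2.INTER_AREA))
cv2.imwrite("pics/ovh.png",np.hstack(ims))
r=lambda u,z:ray(K,V,np.array(u)/1.5,z)[:2]
# rail centre line: per column, centroid of bright band
g=d["f"].max(2).astype(float)
pts=[]
for u in list(range(150,186,3))+list(range(235,300,4)):
    vc=278/1.5+(u*1.5-218)*23/289/1.5; v=np.arange(int(vc)-8,int(vc)+9); col=cv2.GaussianBlur(g,(1,3),0)[v,u]
    G=np.abs(np.gradient(col)); 
    pts.append(r((u*1.5,vc*1.5),.15))
A,B_=r((218,278),.15),r((507,301),.15); print("rail ends",A,B_,np.linalg.norm(A-B_))
b1,b2=r((288,283),.15),r((343,288),.15); print("bands",b1,b2,np.linalg.norm(b1-b2),"mark",(b1+b2)/2)
f1,f2=r((271,240),.008),r((468,258),.008); print("feet",f1,f2,np.linalg.norm(f1-f2),(f1+f2)/2)
t=(A-B_)/np.linalg.norm(A-B_); print("yaw",np.arctan2(-t[0],t[1]),np.arctan2(-(f1-f2)[0],(f1-f2)[1]),"mid",(A+B_)/2,"mark off",((b1+b2)/2-(A+B_)/2)@t)
print(g[176:204,160].astype(int),g[176:204,260].astype(int))
row=[g[int(round((278+(u*1.5-218)*23/289)/1.5)),u] for u in range(180,240)]; print(np.array(row,int))
E
python3 m2.py
```

```text
hang [241 193  20  55 757] [ 0.45432995 -0.09712873 -0.15197156] 0.8379269233466583
rail [ 422  184   43   47 1363] [ 0.45356733 -0.09683809 -0.08393196] 0.8402748291967422
rail ends [0.47142598 0.21685718] [0.45368773 0.00590312] 0.21169850622560404
bands [0.46760678 0.16626245] [0.46377335 0.12631923] 0.04012674880591426 mark [0.46569006 0.14629084]
feet [0.47144048 0.21004628] [0.45257103 0.00964042] 0.20129223793262707 [0.46200575 0.10984335]
yaw -0.08388848921183663 -0.09387940791822302 mid [0.46255686 0.11138015] mark off 0.03505045686594842
[ 97  93  85  86  91 119 133 142 148 153 151 148 141 131 119  99 120 139
 140 138 140 138 134 139 133 121 120 104] [140 133 136 129 140 142 141 140 138 134 116 136 127 110 128 137 144 150
 152 153 145 135 125 108 114 132 133 135]
[150 152 152 152 152 153 138  98  55  53  55  56  54  55  67 129 153 153
 150 150 151 151 152 152 152 152 153 153 154 154 154 151 151 151 152 152
 153 153 153 153 154 154 154 151 123  68  58  59  58  59  59  65 127 154
 153 154 153 153 153 152]
```

View pics/ovh.png

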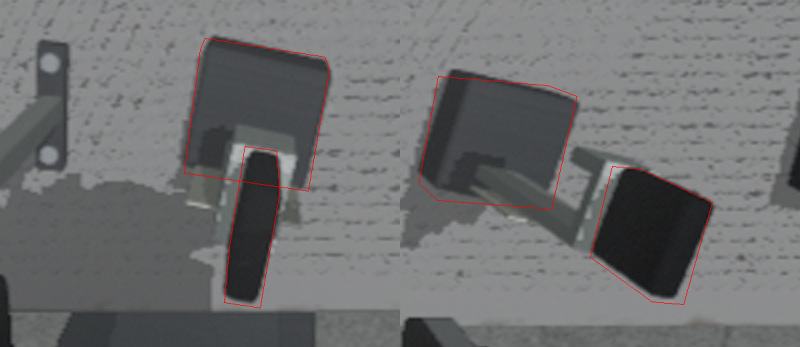

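The fits agree: hanger at about (0.454, -0.097) with yaw near -0.14, rail middle at (0.462, 0.111) with yaw -0.088, and the mark 35 mm toward +y. Now I'll hook it on.

```bash
cat > hg.py <<'E'
from pin import *
Y=-.088; M=np.array([.4623,.1106]); t=np.array([-np.sin(Y),np.cos(Y)]); n=np.array([np.cos(Y),np.sin(Y)])
E
python3 - <<'E'
from hg import *
H=np.array([.454,-.097]); q=down(-.14)
env.reach([*H,.27],q); env.movel([*H,.153],.1); env.close_gripper(80)
s=S();print("gap",s["finger_gap"],s["gripper_force"])
env.movel([*H,.213],.08); s=S();print(s["finger_gap"],np.round(s["contact_force"],2),np.round(s["ft_torque"],2))
Q=down(Y)
a=M-.05*t-.08*n
env.movel([.385,-.09,.213],.12,frame=Q); env.movel([*a,.213],.12)
snap("scene","carry",crop=(130,130,400,330),scale=2.5)
print(S()["clock"])
E
```

```text
gap 0.12789939974176884 78.40472102165222
0.12853265514606813 [-0.99  0.27 -3.75] [ 0.04  0.   -0.01]
42.975
```

View pics/carry.png

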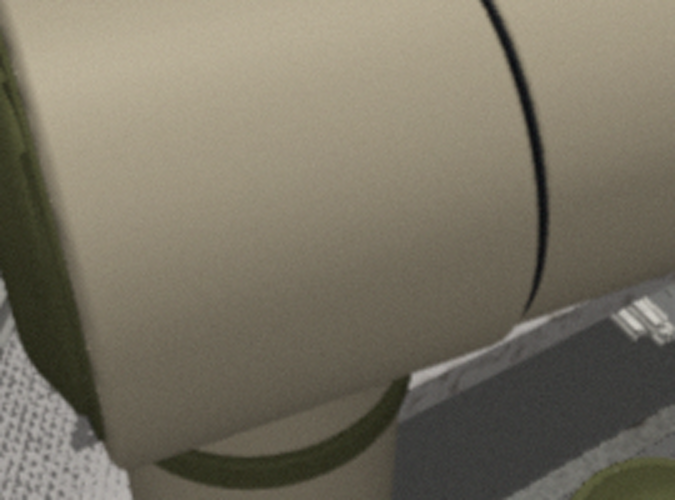

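The arm hides the hanger in this picture, but the finger gap (0.128) and the 3.75 N of weight show that it's held. I'll carry on with guarded moves.

```bash
python3 - <<'E'
from hg import *
b=M-.05*t
h=env.movel([*b,.213],.06,guard=8); s=S();print("in",h,np.round(s["position"],4),np.round(s["contact_force"],2))
if not h:
    h=env.movel([*b,.166],.03,guard=3); s=S();print("down",h,np.round(s["position"],4),np.round(s["contact_force"],2),np.round(s["ft_torque"],2))
snap("wrist","hook",scale=1.5); print(s["clock"])
E
```

```text
in False [0.4577 0.0608 0.2131] [-0.14  0.44 -3.77]
down True [0.4579 0.0608 0.171 ] [-0.71 -0.33  3.93] [ 0.04  0.11 -0.04]
45.7167
```

View pics/hook.png

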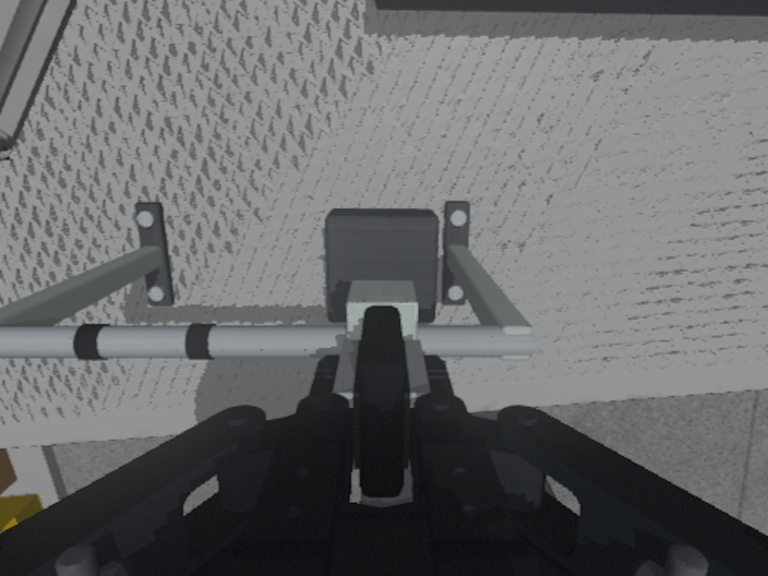

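The crook is over the rail: the lip is at (381,300) in front of the rail line at row 342, the bands are at (91,342) and (201,342), and contact came at the expected height. Now I'll slide it, using this picture to check the distance.

```bash
python3 - <<'E'
from hg import *
d=np.load("pics/hook.npz");r=lambda u,v:ray(d["K"],d["V"],np.array([u,v])/1.5,.15)[:2]
m2=(r(91,342)+r(201,342))/2; p=np.array(S()["position"]); 
d1=(np.array([.4657,.1463])-p[:2])@t; d2=(m2-p[:2])@t; print("slide",d1,d2,m2,(m2-M)@n)
L=(d1+d2)/2; e=p[:2]+L*t
h=env.movel([*e,p[2]],.04,guard=20); s=S(); print(h,np.round(s["position"],4),np.round(s["contact_force"],2),np.round(s["ft_torque"],2))
env.release(); s=S(); env.movel([*e,.29],.08)
env.hold(.5)
p,q=camto(e,.34,0); p[0]-=.03; env.movel(p,.15,frame=q); snap("wrist","hung",scale=1.5); print(S()["clock"])
E
```

```text
slide 0.08585372402499702 0.08718184315237008 [0.4660154  0.14760545] 0.0004487474877822435
False [0.4655 0.147  0.1711] [-0.43 -3.38  3.47] [-0.88  0.09 -0.03]
51.4917
```

View pics/hung.png

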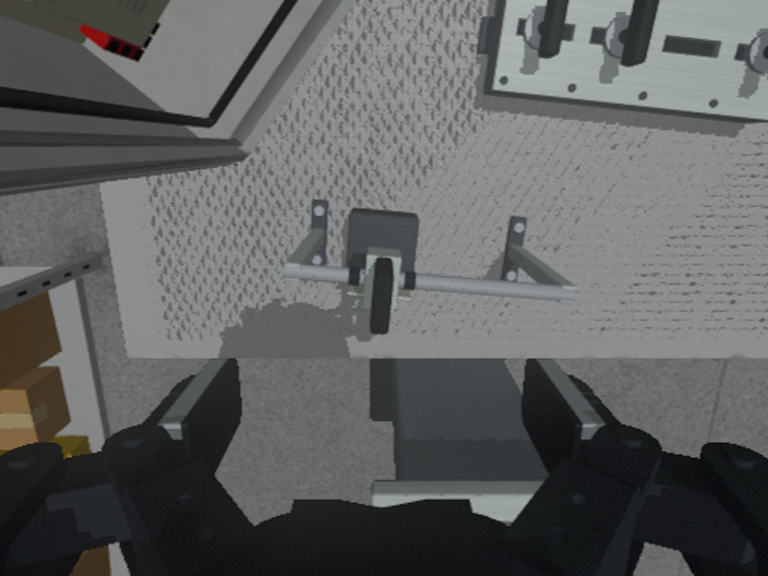

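The hanger hangs with its crook at (382,270), centred between the bands at (354,277) and (408,281), and the gripper is clear.

```bash
python3 -c "
from h import *
print(job.hand_in())"
```

```text
the job is handed in; nothing more can be done
None
```

I handed the job in after about 51 s of robot time: all three pins are turned crosswise in their slots, the hanger hangs midway between the tape bands, and I left the screwdriver, tape roll and offcut alone; no verdict was returned.

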